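# Tare the laboratory balance through its recessed key

## Robot

A 6-joint arm with a two-finger parallel gripper is mounted at the origin on the work surface. World frame = base frame: x ahead of the robot, y to its left, z up, the work surface at z = 0. Lengths are in m, angles in rad, forces in N, time in s.
With the tool pointing down it reaches from about 0.4 to 0.825 m from the base axis. Payload 7 kg.
Tool frame: the origin (TCP) lies on the mounting face of the last link; the fingertips stand 178 mm ahead of it and the grasp point (between the pads) lies arm.grip_depth ahead of it (arm.grip_depth is the distance from the TCP to the grasp point, in m); z points along the fingers, y is the direction in which the jaws open and shut (so a half turn about z gives the same grasp; the last joint's range is limited). The gripper opens to 88 mm and grips with 3 to 60 N. Pads are 19 mm wide; open, the fingers measure 130 mm over their backs; the gripper's body (78 mm by 193 mm) begins 47 mm behind the grasp point.
Start: joints at [-1.017, 0.359, 0.012, 0, -1.224, -0.288], TCP at [0.177, -0.651, 0.405] pointing down, gripper open.
Joint ranges: [-3.07, 3.07], [-1.43, 2.12], [-1.02, 1.25], [-3.03, 1.67], [-3.05, -0], [-3.03, 3.03]. Speed limits (rad/s): [2.39, 2.39, 3.01, 3.14, 3.14, 3.14].

## Interface

Orientations are given as [roll, pitch, yaw] about the fixed x, y, z axes, in that order (R = Rz(yaw) Ry(pitch) Rx(roll)).
In Python, from station import arm gives the robot as it stands.
- The arm moves only by the tool carry_out, never from a script. Its argument "targets" is a list that holds one entry, the list of rows, each a list of 7 numbers: the turn, a rotation vector about the tool's x, y, z in units of 8 degrees (1.0 is 8 degrees), then the shift along the tool's x, y, z in units of 2.5 cm (1.0 is 2.5 cm), then the opening, from -1 (shut) to 1 (fully open). A call has 1 to 20 rows; each row shifts and turns the commanded pose from where the row before left it, along the tool's axes as they then stand; what a row does not reach is not made up. A row lasts 1/8 s, in which the tool goes at most 62.5 mm and 10.7 degrees, less where a joint would pass 70% of its speed; a pose out of reach is approached as far as the arm can. A call with a number of a shift or a turn outside -1 to 1 is refused whole. A call with a gripper value outside its range is refused whole. The fingers move at their own pace and stop on an object; "squeeze" is the grip in N (left out, the last holds). Time passes only in rows, so rows that do not move let the fingers close. It gives the time, the measured TCP pose, the force and the opening at its end, in the units of the state.
- arm.get_state(): the state, without advancing time (a new reading comes with each control period).
- arm.grab_frame(name): name is "side" or "top" or "wrist"; returns (picture, depth): 384x512x3 uint8, red, green, blue; 384x512 float32, m along the optical axis (not along the pixel's ray), 0 where there is no reading.
- arm.camera_model(name): a dict with "camera_matrix" (3x3 intrinsics, pixels), "world_from_camera" (4x4, takes a point from camera to world coordinates). Camera axes: x right, y down, z forward; pixel columns grow to the right and rows downward; lengths in m; the calibration is good to about 2 mm. A picture is of the moment at which its call begins: read the wrist's pose just before it. camera_model takes no time and is no camera call; for the wrist camera it gives the pose at the moment of the call.
- arm.job_done(): hands the job in, once; it reports no verdict.
Trained networks look in the newest picture that a camera, given by its name, has taken for a name from the list of things; names that differ only in an ending like _2 or _b are one class to them, and where a whole thing is asked for, a point or a joint stands for the part that bears it (a point fixed in the world has none). Each returns a list of dicts, best first, with "conf" (0 to 1); they miss things now and then, are a little off and sometimes report something else, mostly with a low value. They report only what shows in the picture. A call takes as long as a camera call. They do not tell look-alikes from the thing itself.
- arm.spot_in(camera, query): "point" ([row, column] in pixels, amid what is visible of it).
- arm.landmark_of(camera, query): "point" ([row, column] in pixels: a listed point, or the origin of a listed thing).
The state is a dict: "t": time; "q": joint angles; "qd": joint speeds; "joint_efforts": joint torques, N m; "eef_pos": TCP position; "ee_rot": TCP orientation; "force": force on the tool from outside, world axes, zero at the start; "moment": the same for the moment, N m; "width": finger opening in m.
Only numpy, scipy, OpenCV 4.12 (cv2) and the standard library are available. Lean on these libraries where they do the work, as an engineer would, in place of code of your own. Each camera call takes 0.05 s, during which the arm holds its last target.

## Task

Tare the balance with the beaker on it: with a fingertip push the clear guard by its yellow rib, off the blue tare key and all the way across until it stops over the red off key, then reach down into the uncovered well, press the blue key right to the bottom, hold it down for two seconds and let it spring back up. Leave the guard over the red key, never press the red key, and do not move or lift the beaker or any of the other things on the bench.

Things in the scene. Friction and masses are not known exactly. Their poses are not given: they have to be found in the camera images.
- balance: Fixed bench balance, blue base, white housing, 330 mm deep x 220 wide. Origin at bench level midway between its two key wells; x points from the keys to the steel pan (132 mm across, centre x +168, top 90 mm up), y from the red key to the blue. Level front deck 60 mm above the bench, x -55 to +55 mm; housing behind it 74-78 mm high. Guard tracks along y at x +-31 mm, 4 mm wide, tops 64 mm up.
- tare_well (a point): Centre of the mouth of the blue key's well, level with the deck, 60 mm above the bench, at balance y +42 mm. The well is a rectangular hole, 38 mm along the balance's x, 50 mm along its y, 30 mm deep, open upwards. The red key's well is the same, at balance y -42 mm. Axes as the balance's.
- tare_key_top (a point): Centre of the top face of the blue tare key (22 mm along x, 30 mm along y) in the middle of its well; at rest 44 mm above the bench, 16 mm below the deck. Axes as the balance's. Moves down with the key.
- tare_key (a joint): Travel of the blue key in m: 0 up, 0.005 at the bottom stop. Sprung: about 2 N to start, 4.5 N at the bottom.
- off_key_top (a point): Centre of the top face of the red off key, the same in size and depth as the blue one.
- off_key (a joint): Travel of the red key in m: 0 up, 0.005 at the bottom. Must stay up.
- guard_rib (a point): Top centre of the guard's yellow rib, 90 mm above the bench. The rib stands 24 mm above the guard's clear plate, 8 mm thick (along the balance's y), 44 mm long (along x), 24 mm towards the balance's -y from the centre of the plate, which is 56 mm (x) x 60 mm (y) x 4 mm, top 66 mm above the bench. Axes as the balance's.
- guard (a joint): Slide of the guard in m along the balance's -y: 0 centred over the blue key's well, 0.084 (its stop) centred over the red key's well. It starts at 0 to 0.012. About 2 N of friction; stays where it is left.
- beaker: Glass beaker standing on the balance pan, 72 mm across, 95 mm tall, origin at the centre of its underside; must stay there.
- tube_rack: White tube rack, 60 x 130 x 94 mm with its ten capped tubes; a bystander. Origin at the centre of its underside.
- amber_jar: Amber glass jar with blue cap, 60 mm across, 100 mm tall; a bystander. Origin at the centre of its underside.
- wash_bottle: White wash bottle with red cap and spout, 64 mm across, 150 mm tall; a bystander. Origin at the centre of its underside.
- tip_box: White box of blue pipette tips, 80 x 110 x 58 mm; a bystander. Origin at the centre of its underside.
- weight: Brass calibration weight with a knob, 34 mm across, 46 mm tall; a bystander. Origin at the centre of its underside.
- spatula: Thin steel lab spatula, 150 mm long, 8 mm thick, lying on the bench; a bystander.
There are look-alikes about, which are no part of the job. What is shaped like the beaker but turquoise is not meant.

How it is judged:
By the outcome, as a careful person would: the job done as asked, in the order asked, and still so for the second after the job is handed in, with the robot touching nothing.
It also fails if it takes over 48 s, if anything falls off the work surface, if the arm or the gripper's body presses on something with over 40 N, if the wrist force passes 120 N, or if a joint passes its speed limit or range.

## Working session

There is one attempt and no reset: what is moved stays moved. The work goes in short steps, Python scripts to look and compute and a tool call to move; the robot and the scene stay as the last step left them, time stands still between calls to the robot, and variables do not carry over. Pictures are saved under pics/ and viewed, and the job is handed in when it is done.

Besides the shell and the picture viewer there is one more tool, called after "Emit:" as name([rows], argument=value, ...), one row to a line, values as JSON. carry_out: Moves the arm, as the interface text tells. Its arguments: {"type":"object","properties":{"targets":{"type":"array"},"squeeze":{"type":"number"}},"required":["targets"]}

```bash
mkdir -p pics; ls
python3 - <<'E'
from station import arm
import cv2,numpy as np
s=arm.get_state();print(s['t'],s['eef_pos'],s['ee_rot'],s['width'],arm.grip_depth)
for c in ['side','top']:
    p,d=arm.grab_frame(c);cv2.imwrite(f'pics/{c}0.png',p[:,:,::-1]);np.save(f'pics/{c}0d.npy',d)
    for q in ['guard_rib','tare_well','off_key_top','tare_key_top','balance','beaker']:
        print(c,q,[(np.round(r['point'],1).tolist(),round(r['conf'],2)) for r in arm.landmark_of(c,q)][:3])
E
```

```text
pics
0.0 [ 0.177266   -0.651105    0.40368608] [ 3.13986670e+00 -1.77436102e-04 -2.87587093e+00] 0.08731043838081125 0.1593
side guard_rib [([190.2, 185.8], 0.5)]
side tare_well [([187.9, 187.2], 0.72), ([254.1, 196.9], 0.21)]
side off_key_top [([211.5, 177.8], 0.51)]
side tare_key_top [([257.4, 197.0], 0.61)]
side balance [([217.4, 187.9], 0.61)]
side beaker [([191.5, 245.0], 0.92), ([208.7, 311.5], 0.84), ([275.0, 262.5], 0.72)]
top guard_rib [([258.5, 235.0], 0.85), ([238.7, 302.8], 0.6), ([230.5, 184.8], 0.57)]
top tare_well [([252.3, 221.5], 0.9), ([239.1, 304.9], 0.42), ([229.5, 184.2], 0.17)]
top off_key_top [([261.2, 262.1], 0.42)]
top tare_key_top [([230.0, 187.1], 0.67)]
top balance [([256.5, 240.8], 0.97)]
top beaker [([109.6, 241.6], 0.79), ([181.2, 340.2], 0.62), ([182.3, 258.9], 0.58)]
```

View pics/side0.png

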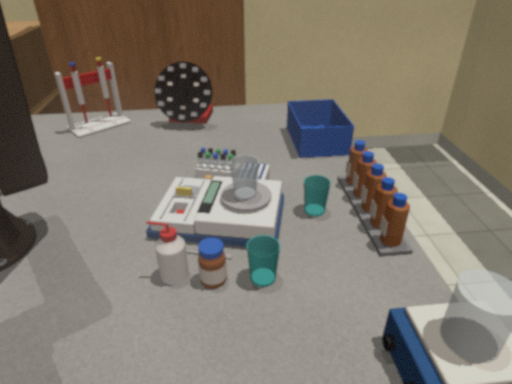

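View pics/top0.png

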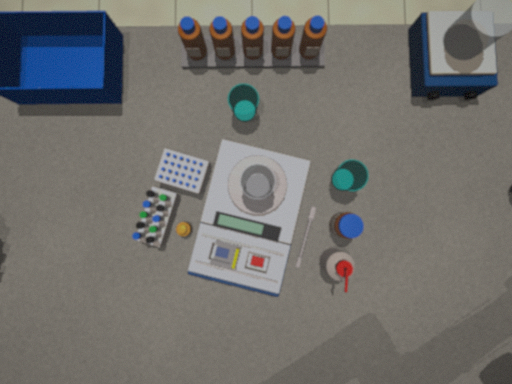

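Top view: the balance is at centre. The guard is over the blue key at about (252,222), the yellow rib at (258,235), and the red key at (261,258). The clear beaker is on the pan at (182,258), with turquoise look-alikes at (102,244) and (177,348). Other things that could be mistaken for the rib or key: the brass weight (229,184) and the blue caps and tips. I'll check with an enlarged crop.

```bash
cat > h.py <<'E'
from station import arm
import cv2,numpy as np
def px2w(cam,r,c,z):
    m=arm.camera_model(cam);K=m['camera_matrix'];T=m['world_from_camera']
    K=np.array(K);T=np.array(T)
    d=T[:3,:3]@np.linalg.inv(K)@np.array([c,r,1.]);o=T[:3,3]
    return o+d*(z-o[2])/d[2]
def w2px(cam,p):
    m=arm.camera_model(cam);K=np.array(m['camera_matrix']);T=np.array(m['world_from_camera'])
    q=K@(np.linalg.inv(T)@np.r_[p,1])[:3];return q[1]/q[2],q[0]/q[2]
E
python3 - <<'E'
from h import *
im=cv2.imread('pics/top0.png');cv2.imwrite('pics/crop0.png',cv2.resize(im[210:300,180:300],None,fx=6,fy=6,interpolation=cv2.INTER_CUBIC))
print(arm.camera_model('top'))
for n,r,c,z in [('rib',258.5,235,.09),('well',252.3,221.5,.06),('off',261.2,262.1,.044),('pancentre',185,256,.09),('bal',256.5,240.8,0)]:
    print(n,px2w('top',r,c,z).round(4))
E
```

```text
{'camera_matrix': array([[359.0117471 ,   0.        , 258.23317422],
       [  0.        , 359.0117471 , 183.67942351],
       [  0.        ,   0.        ,   1.        ]]), 'world_from_camera': array([[-0.00934347, -0.99602848,  0.0885436 ,  0.58712673],
       [-0.99995269,  0.00906714, -0.00352255,  0.03169216],
       [ 0.00270572, -0.08857232, -0.99606607,  0.88020401],
       [ 0.        ,  0.        ,  0.        ,  1.        ]])}
rib [0.4949 0.0808 0.09  ]
well [0.5055 0.1131 0.06  ]
off [0.4828 0.0215 0.044 ]
pancentre [0.6545 0.0339 0.09  ]
bal [0.489  0.0724 0.    ]
```

View pics/crop0.png

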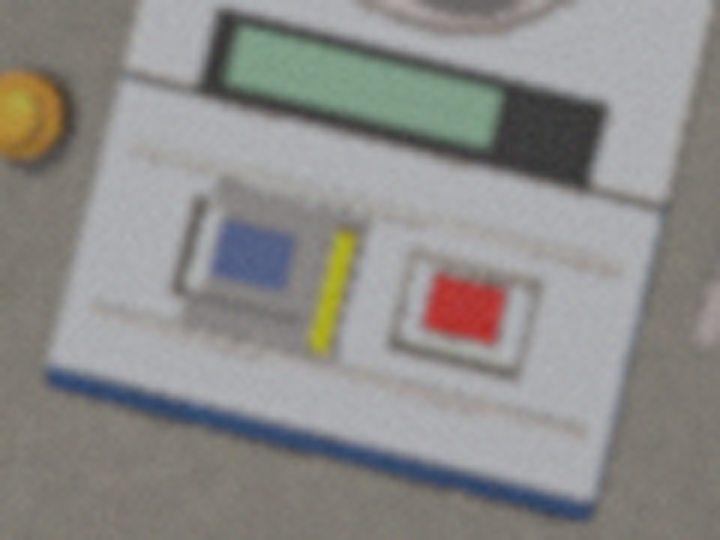

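Run:
```python
from h import *
from scipy.optimize import least_squares
obs=[((50,368),(-.055,.110,.06)),((595,505),(-.055,-.110,.06)),((253,256),(0,.042,.044)),((465,308),(0,-.042,.044)),
((413,250),(.019,-.017,.06)),((540,285),(.019,-.067,.06)),((520,378),(-.019,-.067,.06)),((390,345),(-.019,-.017,.06))]
def tr(p,b): 
    c,s=np.cos(p[2]),np.sin(p[2]);return np.array([p[0]+c*b[0]-s*b[1],p[1]+s*b[0]+c*b[1],b[2]])
def px(o): return o[1]/6+210-.4,o[0]/6+180-.4
def f(p): return np.concatenate([np.array(w2px('top',tr(p,b)))-px(o) for o,b in obs])
r=least_squares(f,[.49,.07,-.2]);print(r.x,r.fun.round(2))
p=r.x
for o in [(346,232),(318,352)]:
    w=px2w('top',*px(o),.09);d=w[:2]-p[:2];c,s=np.cos(p[2]),np.sin(p[2]);print('rib end',w,'bal',c*d[0]+s*d[1],-s*d[0]+c*d[1])
for n,b in [('blue',(0,.042,.044)),('rib0',(0,.018,.09)),('off',(0,-.042,.044)),('pan',(.168,0,.09))]: print(n,tr(p,b),w2px('top',tr(p,b)),w2px('side',tr(p,b)))
d=np.load('pics/top0d.npy')
for z,b in [('deck',(-.04,0,.06)),('deck2',(0,0,.06))]:
    rr,cc=[int(round(v)) for v in w2px('top',tr(p,b))]
    m=arm.camera_model('top');q=np.linalg.inv(m['camera_matrix'])@[cc,rr,1]*np.median(d[rr-1:rr+2,cc-1:cc+2]);print(z,(m['world_from_camera']@np.r_[q,1])[:3])
```

```text
[ 0.4932315   0.07342171 -0.24844989] [-0.91 -2.31 -0.04  2.2   0.17 -0.04  0.28  0.13 -0.13  0.02 -0.64  0.4
  0.54 -0.22  0.68 -0.19]
rib end [0.51678529 0.07580745 0.09      ] bal 0.022243915138761367 0.008104408741061775
rib end [0.47411543 0.08608248 0.09      ] bal -0.021642406977349607 0.00757134320950926
blue [0.50355937 0.11413209 0.044     ] (np.float64(252.43755599971425), np.float64(221.7249833993486)) (np.float64(194.5416460556989), np.float64(187.9948634874459))
rib0 [0.49765773 0.09086901 0.09      ] (np.float64(257.2549911639361), np.float64(230.36073176671673)) (np.float64(185.06590883424946), np.float64(183.80086226580565))
off [0.48290362 0.03271133 0.044     ] (np.float64(261.2118051885249), np.float64(257.22726964852967)) (np.float64(212.28156248501134), np.float64(178.96685944028746))
pan [0.65607302 0.03211022 0.09      ] (np.float64(184.27756538256062), np.float64(256.78467404498565)) (np.float64(193.28400893017024), np.float64(245.11664256230088))
deck [0.45497428 0.08279209 0.06031073]
deck2 [0.49273144 0.07353177 0.06270458]
```

Run:
```python
from h import *
p=np.array([.4932315,.07342,-.24845]);c,s=np.cos(p[2]),np.sin(p[2])
def bal(w): d=np.array(w)[:2]-p[:2];return np.round([c*d[0]+s*d[1],-s*d[0]+c*d[1]],3)
for n,r,cc,z in [('rack centre',220,157,.09),('rack near',245,150,.09),('rack right',193,170,.09),('bottle cap',267,343,.15),('bottle body',262,340,.1),('spout',290,347,.14),('jar',225,350,.1),('weight',229,184,.046),('tipbox',170,182,.058),('turq',177,350,.09)]:
    w=px2w('top',r,cc,z);print(n,w.round(3),bal(w))
st=arm.get_state();ps=st['ee_rot'][2]
t=p[:2]+np.array([-s,c])*.045
d=t-st['eef_pos'][:2];ps2=p[2]-np.pi
x=np.array([np.cos(ps2),np.sin(ps2)]);y=np.array([np.sin(ps2),-np.cos(ps2)])
print('rot units',np.degrees(ps-ps2)/8,'shift units',d@x/.025,d@y/.025)
```

```text
rack centre [0.58  0.251 0.09 ] [0.04  0.194]
rack near [0.526 0.266 0.09 ] [-0.016  0.194]
rack right [0.639 0.223 0.09 ] [0.104 0.181]
bottle cap [ 0.483 -0.139  0.15 ] [ 0.042 -0.208]
bottle body [ 0.487 -0.145  0.1  ] [ 0.047 -0.213]
spout [ 0.436 -0.148  0.14 ] [-0.001 -0.229]
jar [ 0.565 -0.169  0.1  ] [ 0.129 -0.217]
weight [0.558 0.201 0.046] [0.031 0.139]
tipbox [0.693 0.204 0.058] [0.162 0.176]
turq [ 0.67  -0.174  0.09 ] [ 0.233 -0.197]
rot units 3.682924150389529 shift units -5.122456478557292 33.00545748072713
```

Emit:
carry_out([
  [[0, 0, 0.92, 0, 0, 0, -1], [0, 0, 0.92, 0, 0, 0, -1], [0, 0, 0.92, 0, 0, 0, -1], [0, 0, 0.92, 0, 0, 0, -1]],
], squeeze=10)

```text
t: 1.2
eef_pos: [0.1773, -0.6513, 0.4047]
ee_rot: [-3.142, 0.0, 2.889]
force: [0.7, -0.4, -0.2]
width: 0.0532
```

Emit:
carry_out([
  [[0, 0, 0, -0.5, 1, 0, -1], [0, 0, 0, -0.5, 1, 0, -1], [0, 0, 0, -0.5, 1, 0, -1], [0, 0, 0, -0.5, 1, 0, -1], [0, 0, 0, -0.5, 1, 0, -1], [0, 0, 0, -0.5, 1, 0, -1], [0, 0, 0, -0.5, 1, 0, -1], [0, 0, 0, -0.5, 1, 0, -1], [0, 0, 0, -0.5, 1, 0, -1], [0, 0, 0, -0.5, 1, 0, -1], [0, 0, 0, 0, 1, 0, -1], [0, 0, 0, 0, 1, 0, -1], [0, 0, 0, 0, 1, 0, -1], [0, 0, 0, 0, 1, 0, -1], [0, 0, 0, 0, 1, 0, -1], [0, 0, 0, 0, 1, 0, -1], [0, 0, 0, 0, 1, 0, -1], [0, 0, 0, 0, 1, 0, -1], [0, 0, 0, 0, 1, 0, -1], [0, 0, 0, 0, 1, 0, -1]],
])

```text
t: 3.7
eef_pos: [0.4213, -0.1965, 0.4049]
ee_rot: [3.141, 0.001, 2.894]
force: [-0.3, 0.5, -0.0]
width: 0.0003
```

Emit:
carry_out([
  [[0, 0, 0, 0, 1, 0, -1], [0, 0, 0, 0, 1, 0, -1], [0, 0, 0, 0, 1, 0, -1], [0, 0, 0, 0, 1, 0, -1], [0, 0, 0, 0, 1, 0, -1], [0, 0, 0, 0, 1, 0.4, -1], [0, 0, 0, 0, 1, 0.4, -1], [0, 0, 0, 0, 1, 0.4, -1], [0, 0, 0, 0, 1, 0.4, -1], [0, 0, 0, 0, 1, 0.4, -1], [0, 0, 0, 0, 1, 0, -1], [0, 0, 0, 0, 1, 0, -1], [0, 0, 0, 0, 1, 0, -1], [0, 0, 0, 0, 0, 0, -1], [0, 0, 0, 0, 0, 0, -1]],
])

```text
t: 5.58
eef_pos: [0.5009, 0.1178, 0.3546]
ee_rot: [-3.141, -0.0, 2.894]
force: [-0.9, 0.2, 0.1]
width: 0.0009
```

Run:
```python
from h import *
s=arm.get_state();print(s['t'],s['eef_pos'],s['ee_rot'],s['width'],s['force'],s['q'])
m=arm.camera_model('wrist');p,d=arm.grab_frame('wrist');np.save('pics/w1d.npy',d);print(m)
cv2.imwrite('pics/w1.png',p[:,:,::-1])
for q in ['guard_rib','tare_well','off_key_top','tare_key_top']:
    print(q,[(np.round(r['point'],1).tolist(),round(r['conf'],2)) for r in arm.landmark_of('wrist',q)][:3])
```

```text
5.575 [0.50088115 0.11782691 0.35455932] [-3.14133799e+00 -3.08391927e-04  2.89386298e+00] 0.0008893340737040549 [-0.85774681  0.24203755  0.11183453] [ 6.12981654e-01  1.35311398e-01 -4.09812346e-01 -7.93190169e-05
 -1.02606674e+00 -2.43146650e+00]
{'camera_matrix': array([[308.51051593,   0.        , 258.60400594],
       [  0.        , 308.51051593, 188.49063967],
       [  0.        ,   0.        ,   1.        ]]), 'world_from_camera': array([[ 2.45391576e-01,  9.27796620e-01,  2.81027412e-01,
         4.24642750e-01],
       [ 9.69424008e-01, -2.34931780e-01, -7.08812474e-02,
         1.36283769e-01],
       [ 2.58888329e-04,  2.89828381e-01, -9.57078598e-01,
         3.33910498e-01],
       [ 0.00000000e+00,  0.00000000e+00,  0.00000000e+00,
         1.00000000e+00]])}
guard_rib []
tare_well [([187.8, 254.5], 0.57)]
off_key_top [([182.1, 169.9], 0.78)]
tare_key_top []
```

View pics/w1.png

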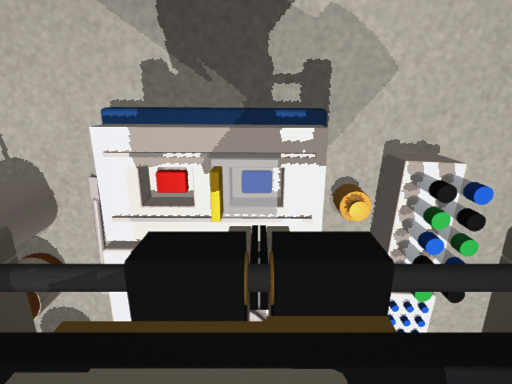

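The wrist view agrees: red key at (181,172), blue key under the clear guard at (181,257), yellow rib at (193,216). The fingers are at the bottom of the picture. I'll refine the balance pose from this.

Run:
```python
from h import *
im=cv2.imread('pics/w1.png')
cv2.imwrite('pics/w1c.png',cv2.resize(im[90:240,80:340],None,fx=3,fy=3,interpolation=cv2.INTER_CUBIC))
hsv=cv2.cvtColor(im,cv2.COLOR_BGR2HSV)
p=np.array([.4932315,.07342,-.24845]);c,s=np.cos(p[2]),np.sin(p[2])
def bal(w): d=np.array(w)[:2]-p[:2];return np.round([c*d[0]+s*d[1],-s*d[0]+c*d[1]],4)
def blob(lo,hi,box):
    m=cv2.inRange(hsv,lo,hi);k=np.zeros_like(m);r0,r1,c0,c1=box;k[r0:r1,c0:c1]=m[r0:r1,c0:c1]
    r,cc=np.nonzero(k);return r.mean(),cc.mean(),r.min(),r.max(),cc.min(),cc.max()
R=blob((0,180,150),(10,255,255),(160,205,145,200));B=blob((100,80,100),(130,255,255),(160,205,230,285));Y=blob((20,180,150),(35,255,255),(150,230,200,230))
for n,b,z in [('red',R,.044),('blue',B,.044),('rib',Y,.09)]: print(n,np.round(b,1),bal(px2w('wrist',b[0],b[1],z)))
print('rib top end',bal(px2w('wrist',Y[2],216,.09)),bal(px2w('wrist',Y[3],216,.09)))
st=arm.get_state();print('tool',bal(st['eef_pos']))
```

```text
red [181.9 171.2 172.  192.  156.  186. ] [-0.0006 -0.0415]
blue [181.5 256.5 171.  192.  242.  271. ] [-0.001   0.0417]
rib [204.9 215.3 190.  220.  211.  220. ] [0.0067 0.0074]
rib top end [-0.0065  0.0085] [0.0203 0.0074]
tool [-0.0034  0.0444]
```

View pics/w1c.png

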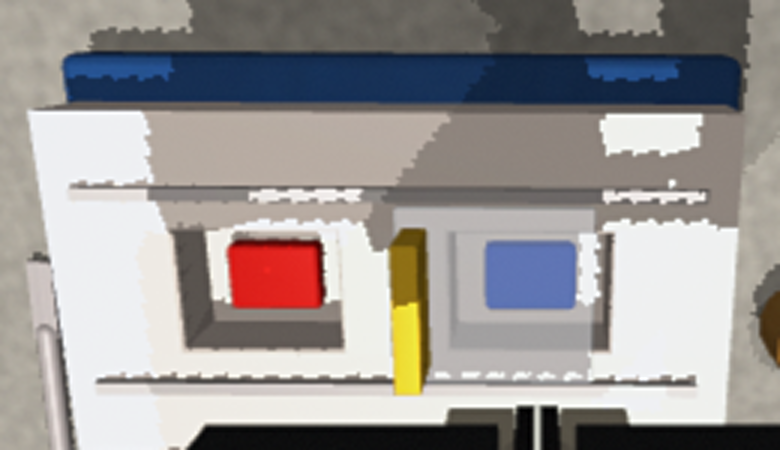

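Emit:
carry_out([
  [[0, 0, 0, -0.1, 0, 0.8, -1], [0, 0, 0, 0, 0, 0.9, -1], [0, 0, 0, 0, 0, 0.9, -1], [0, 0, 0, 0, 0, 0.9, -1], [0, 0, 0, 0, 0, 0.6, -1], [0, 0, 0, 0, 0, 0, -1], [0, 0, 0, 0, -0.3, 0, -1], [0, 0, 0, 0, -0.2, 0, -1], [0, 0, 0, 0, -0.2, 0, -1], [0, 0, 0, 0, 0, 0, -1]],
])

```text
t: 7.08
eef_pos: [0.4991, 0.0998, 0.2526]
ee_rot: [3.141, 0.001, 2.893]
force: [0.1, -0.0, 0.6]
width: 0.0006
```

```bash
cat >> h.py <<'E'
P=np.array([.4932315,.07342,-.24845])
def bal(w):
    c,s=np.cos(P[2]),np.sin(P[2]);d=np.array(w)[:2]-P[:2];return np.round([c*d[0]+s*d[1],-s*d[0]+c*d[1]],4)
def look(n):
    s=arm.get_state();print(s['t'],'bal',bal(s['eef_pos']),'z',s['eef_pos'][2],'f',s['force'].round(1) if hasattr(s['force'],'round') else s['force'])
    ims=[]
    for cam in ['top','wrist','side']:
        p,d=arm.grab_frame(cam);p=p[:,:,::-1]
        if cam=='top':p=p[200:300,170:303]
        if cam=='side':p=p[140:260,130:290]
        ims.append(cv2.resize(p,(400,300),interpolation=cv2.INTER_CUBIC))
    cv2.imwrite(f'pics/{n}.png',np.vstack([np.hstack(ims[:2]),np.hstack([ims[2],ims[2]*0])]))
E
python3 -c "
from h import *
look('l1')"
```

```text
7.075 bal [-0.0008  0.0271] z 0.252585874132332 f [ 0.1 -0.   0.6]
```

View pics/l1.png

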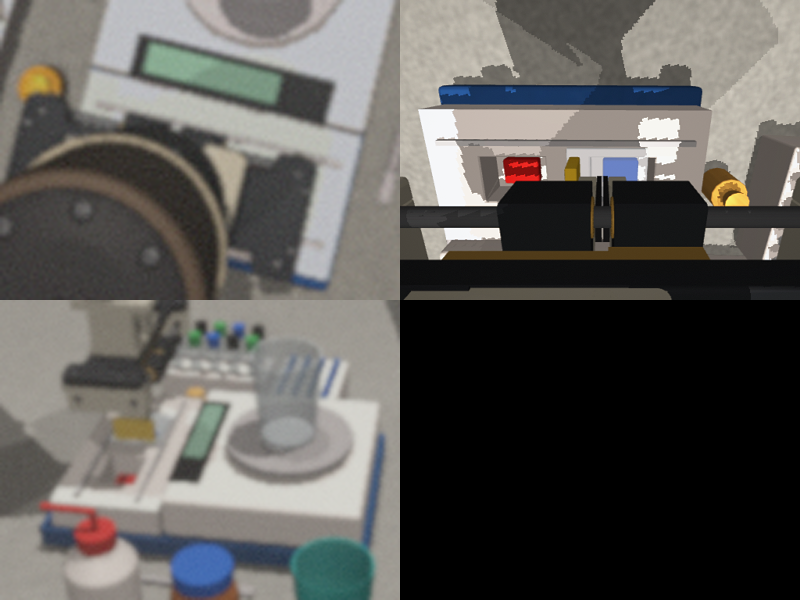

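The tips are slim and have not touched the rib yet. The guard hasn't moved and the rib is just ahead of the tips. Next I push along balance -y.

Emit:
carry_out([
  [[0, 0, 0, 0, -0.2, 0, -1], [0, 0, 0, 0, -0.2, 0, -1], [0, 0, 0, 0, -0.2, 0, -1], [0, 0, 0, 0, -0.3, 0, -1], [0, 0, 0, 0, -0.3, 0, -1], [0, 0, 0, 0, -0.3, 0, -1]],
])

```text
t: 7.98
eef_pos: [0.4898, 0.0633, 0.2522]
ee_rot: [3.142, 0.0, 2.893]
force: [0.3, 2.9, 2.4]
width: 0.0005
```

Emit:
carry_out([
  [[0, 0, 0, 0, -0.3, 0, -1], [0, 0, 0, 0, -0.3, 0, -1], [0, 0, 0, 0, -0.3, 0, -1], [0, 0, 0, 0, -0.3, 0, -1]],
])

```text
t: 8.48
eef_pos: [0.4824, 0.0343, 0.2522]
ee_rot: [-3.142, -0.0, 2.894]
force: [-0.7, 2.8, 1.6]
width: 0.0005
```

```bash
python3 -c "
from h import *
look('l2')"
```

```text
8.475 bal [-0.0009 -0.0406] z 0.2521534294608174 f [-0.7  2.8  1.6]
```

View pics/l2.png

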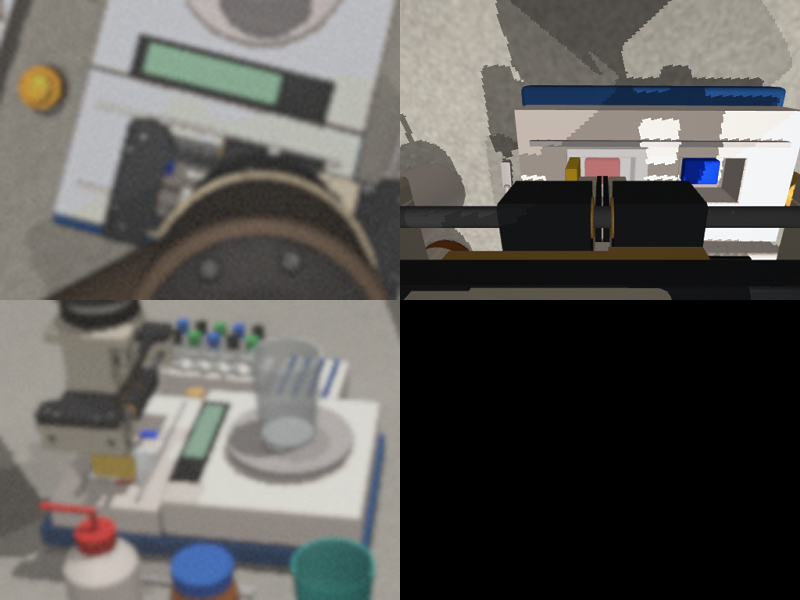

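The guard is sliding with about 3 N and is now mostly over the red key. The blue key is uncovered. I'll keep going in small steps until the stop.

Emit:
carry_out([
  [[0, 0, 0, 0, -0.15, 0, -1], [0, 0, 0, 0, -0.1, 0, -1], [0, 0, 0, 0, 0, 0, -1]],
])

```text
t: 9.0
eef_pos: [0.4811, 0.0293, 0.2521]
ee_rot: [3.14, 0.0, 2.893]
force: [-1.7, 6.9, -1.1]
width: -0.0
```

Emit:
carry_out([
  [[0, 0, 0, 0, -0.08, 0, -1], [0, 0, 0, 0, -0.08, 0, -1], [0, 0, 0, 0, 0, 0, -1]],
])

```text
t: 9.38
eef_pos: [0.4808, 0.028, 0.2521]
ee_rot: [3.134, 0.002, 2.893]
force: [-3.8, 26.7, -4.0]
width: 0.0004
```

Force rose to 27 N at balance y ≈ -0.047. This is where I expect the stop, given the tip half-width of about 15 mm. I'm backing off and moving over the blue well to check.

Emit:
carry_out([
  [[0, 0, 0, 0, 0.3, 0, -1], [0, 0, 0, 0, 0.5, -0.5, -1], [0, 0, 0, 0, 0.8, -0.6, -1], [0, 0, 0, 0, 0.8, -0.4, -1], [0, 0, 0, 0, 0.8, 0, -1], [0, 0, 0, 0, 0.4, 0, -1], [0, 0, 0, 0, 0, 0, -1], [0, 0, 0, 0, 0, 0, -1]],
])

```text
t: 10.38
eef_pos: [0.5018, 0.1117, 0.2891]
ee_rot: [-3.141, -0.001, 2.893]
force: [0.9, 0.2, -0.5]
width: 0.0
```

```bash
python3 -c "
from h import *
look('l3')
p,d=arm.grab_frame('wrist');cv2.imwrite('pics/w3.png',p[:,:,::-1])
print(arm.get_state()['ee_rot'])
for n,q in [('blue',(0,.042,.044)),('red',(0,-.042,.044)),('rib',(0,-.066,.09))]:
  c,s=np.cos(P[2]),np.sin(P[2]);print(n,np.round(w2px('wrist',[P[0]+c*q[0]-s*q[1],P[1]+s*q[0]+c*q[1],q[2]]),1))
"
```

```text
10.375 bal [-0.0011  0.0392] z 0.28911541634771 f [ 0.9  0.2 -0.5]
[-3.14141205e+00 -1.98851053e-04  2.89297844e+00]
blue [202.3 263.2]
red [202.4 154.4]
rib [226.7  92.7]
```

View pics/w3.png

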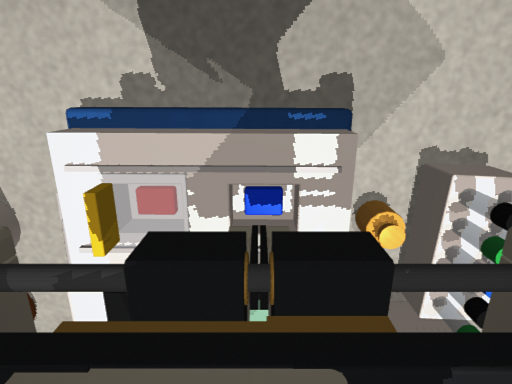

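View pics/l3.png

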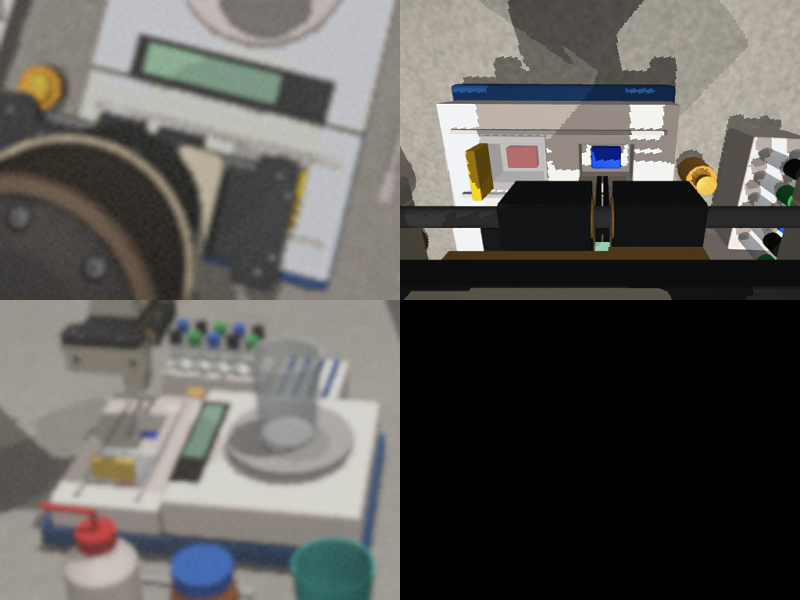

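```bash
python3 -c "
from h import *
im=cv2.imread('pics/w3.png');cv2.imwrite('pics/w3c.png',cv2.resize(im[150:270,60:220],None,fx=5,fy=5,interpolation=cv2.INTER_CUBIC))
for s in [.084,.080,.076]:
  c,sn=np.cos(P[2]),np.sin(P[2])
  W=lambda q:np.round(w2px('wrist',[P[0]+c*q[0]-sn*q[1],P[1]+sn*q[0]+c*q[1],q[2]]),1)
  b=.018-s
  print(s,'rib top corners', [W((x,b+y,.09)) for x in(-.022,.022) for y in(-.004,.004)],'plate +y corner',[W((x,b+.054,.066)) for x in(-.028,.028)])
"
```

```text
0.084 rib top corners [array([193.4,  80.5]), array([193.4,  93.6]), array([257.9,  91.8]), array([257.9, 104.1])] plate +y corner [array([174.2, 184.1]), array([248.6, 189.5])]
0.08 rib top corners [array([193.4,  87. ]), array([193.4, 100.2]), array([257.9,  98. ]), array([257.9, 110.3])] plate +y corner [array([174.2, 190. ]), array([248.6, 195. ])]
0.076 rib top corners [array([193.4,  93.6]), array([193.4, 106.7]), array([257.9, 104.1]), array([257.9, 116.4])] plate +y corner [array([174.2, 195.9]), array([248.6, 200.5])]
```

View pics/w3c.png

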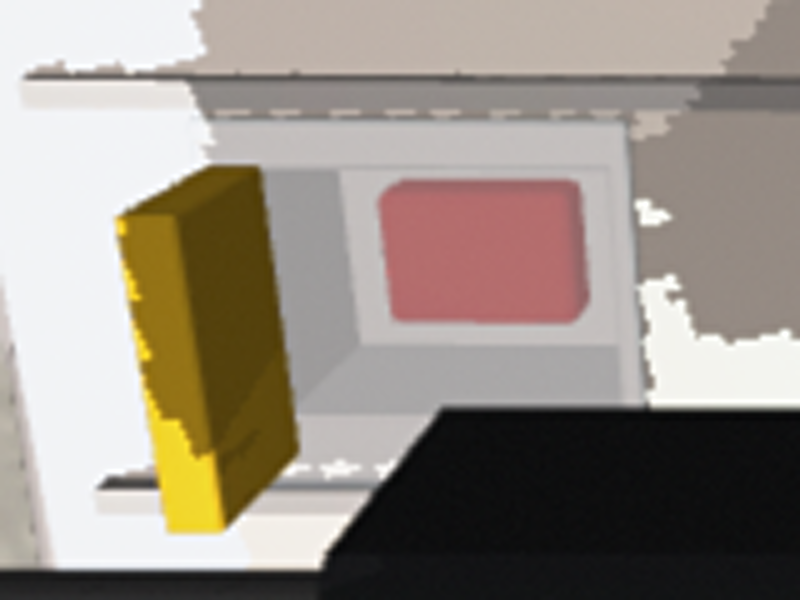

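The rib corners and plate edge match the guard at 0.082–0.084 once I allow for the 1–2 px bias seen on both keys. Together with the 27 N rise, that puts the guard at its stop over the red key. Next I descend into the blue well.

Emit:
carry_out([
  [[0, 0, 0, 0, 0.1, 0.5, -1], [0, 0, 0, 0, 0, 0.8, -1], [0, 0, 0, 0, 0, 0.6, -1], [0, 0, 0, 0, 0, 0.4, -1], [0, 0, 0, 0, 0, 0.3, -1], [0, 0, 0, 0, 0, 0, -1], [0, 0, 0, 0, 0, 0, -1]],
])

```text
t: 11.45
eef_pos: [0.503, 0.1146, 0.2251]
ee_rot: [3.141, 0.001, 2.894]
force: [-0.6, -0.4, -0.8]
width: 0.0007
```

Emit:
carry_out([
  [[0, 0, 0, 0, 0, 0.08, -1], [0, 0, 0, 0, 0, 0.08, -1], [0, 0, 0, 0, 0, 0, -1]],
])

```text
t: 11.82
eef_pos: [0.5029, 0.1147, 0.2209]
ee_rot: [3.141, 0.001, 2.894]
force: [0.5, 0.3, 2.6]
width: 0.0005
```

Emit:
carry_out([
  [[0, 0, 0, 0, 0, 0.1, -1], [0, 0, 0, 0, 0, 0.08, -1], [0, 0, 0, 0, 0, 0, -1]],
])

```text
t: 12.2
eef_pos: [0.503, 0.1147, 0.2172]
ee_rot: [3.141, 0.001, 2.894]
force: [-3.8, 1.0, 15.4]
width: 0.0005
```

Emit:
carry_out([
  [[0, 0, 0, 0, 0, 0.04, -1], [0, 0, 0, 0, 0, 0, -1]],
])

```text
t: 12.45
eef_pos: [0.5029, 0.1147, 0.2171]
ee_rot: [3.141, 0.001, 2.895]
force: [-8.1, 0.8, 24.9]
width: 0.0003
```

At the bottom stop: tip at 0.039 m and force rising to 25 N, well above the 4.5 N spring. Holding for over 2 s.

Emit:
carry_out([
  [[0, 0, 0, 0, 0, 0, -1], [0, 0, 0, 0, 0, 0, -1], [0, 0, 0, 0, 0, 0, -1], [0, 0, 0, 0, 0, 0, -1], [0, 0, 0, 0, 0, 0, -1], [0, 0, 0, 0, 0, 0, -1], [0, 0, 0, 0, 0, 0, -1], [0, 0, 0, 0, 0, 0, -1], [0, 0, 0, 0, 0, 0, -1], [0, 0, 0, 0, 0, 0, -1], [0, 0, 0, 0, 0, 0, -1], [0, 0, 0, 0, 0, 0, -1], [0, 0, 0, 0, 0, 0, -1], [0, 0, 0, 0, 0, 0, -1], [0, 0, 0, 0, 0, 0, -1], [0, 0, 0, 0, 0, 0, -1], [0, 0, 0, 0, 0, 0, -1], [0, 0, 0, 0, 0, 0, -1]],
])

```text
t: 14.7
eef_pos: [0.5029, 0.1146, 0.217]
ee_rot: [3.141, 0.001, 2.894]
force: [-7.7, -0.1, 24.2]
width: 0.0006
```

Emit:
carry_out([
  [[0, 0, 0, 0, 0, -0.3, -1], [0, 0, 0, 0, 0, -0.6, -1], [0, 0, 0, 0, 0, -1, -1], [0, 0, 0, 0, 0, -1, -1], [0, 0, 0, 0, 0, -1, -1], [0, 0, 0, 0, 0, -1, -1], [0, 0, 0, 0, 0, -0.5, -1], [0, 0, 0, 0, 0, 0, -1], [0, 0, 0, 0, 0, 0, -1]],
])

```text
t: 15.82
eef_pos: [0.5024, 0.1143, 0.3492]
ee_rot: [-3.141, -0.001, 2.893]
force: [0.2, 0.9, 0.5]
width: 0.0007
```

```bash
python3 -c "
from h import *
look('l4')
p,d=arm.grab_frame('wrist');cv2.imwrite('pics/w4.png',p[:,:,::-1])
for n in ['top','side']: pass
"
```

```text
15.825 bal [-0.0012  0.0419] z 0.34915001065058315 f [0.2 0.9 0.5]
```

View pics/l4.png

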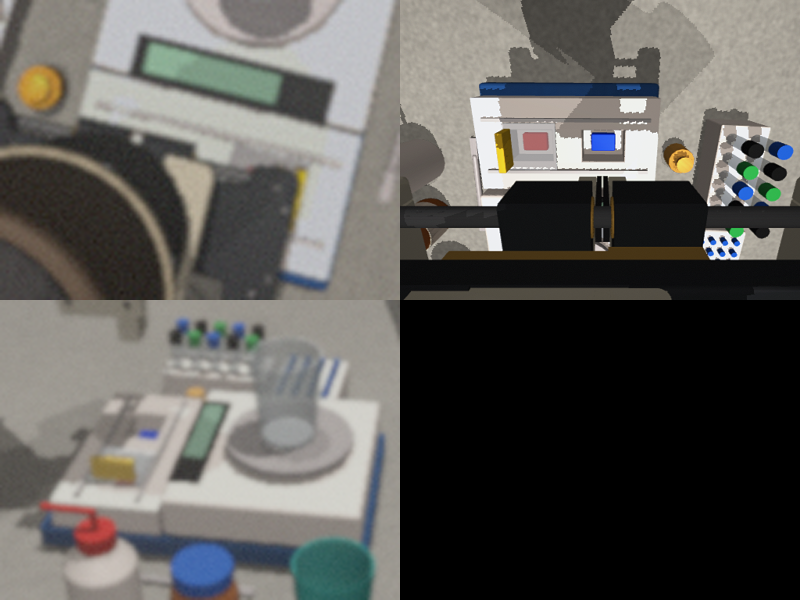

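View pics/w4.png

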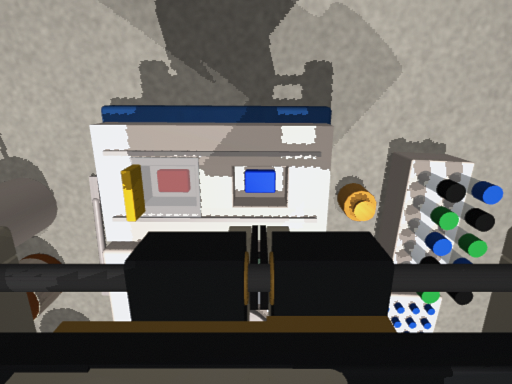

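The wrist view shows the guard over the red key, with the rib at (193,131). The blue key is uncovered and back up at (181,260). The beaker and the bystanders in view haven't moved, and the gripper is clear of everything. I'm handing in.

```bash
python3 -c "
from station import arm
print(arm.job_done())"
```

```text
the job is handed in; nothing more can be done
None
```

The balance has been tared and the job handed in at about 16 s of the 48 s allowed; no verdict was reported.

- **Guard:** I pushed it by the yellow rib with closed fingertips until the force rose from about 3 N to 27 N. The wrist picture put it at about 82–84 mm of its 84 mm slide, over the red key. The 1–2 mm difference is within the bias I saw on both keys.
- **Blue key:** I pressed it to the bottom, with the fingertip at 39 mm above the bench and 15–25 N against the 4.5 N spring. I held it there for about 2.5 s, then lifted clear. In the last picture the key looks back up; I did not measure its height.
- **Other checks:** The gripper was touching nothing at the end (force under 1 N). The red key was never touched. The beaker and the bystanders in view looked unmoved in the final pictures. I judged that by eye, and the jar, wash bottle and spatula were only partly in view. No check failed.

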